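Hook and snap the service cover onto a sewing machine bed

TASK

Put the loose green cover back on the open bay of the sewing machine bed that lies bottom-up on the bench: hold it tilted, hook its steel tongue fully into the slot under the front ledge, then swing its back edge down and press until the red spring catch snaps over it and the cover lies flat in its seat. Feel your way and never force the cover hard against the machine, leave the jar, the pulley and the screwdriver where they are, and let go of everything at the end.

Things in the scene. Friction and masses are not known exactly. Their poses are not given: they have to be found in the camera images.
- machine: Sewing machine bed lying bottom-up on battens, white, fixed, 190 (x) x 260 (y) mm, black hand wheel at +y end. Origin on the bench below the seat's middle; x from slot to catch, z up. The seat frame (slot, rim, rails, feet, catch in one; bay opening x -52..50, y -38..38 mm) stands on shims: its rim is 75 to 87 mm above the bench, different each time and in no pose: feel for it.
- slot (a point): Bottom middle of the slot's back wall, machine x = -79.5 mm, given for the LOWEST rim (75 mm up); the real floor is 0 to 12 mm higher. Slot opens to +x, 12 mm deep, 58 wide between cheeks; floor level with the rim, going on 15 mm as a sill before the mouth. Roof slopes 32 deg: 6 mm over the floor at the wall, 13.5 at the mouth: tongue goes home tilted 22 to 32 deg. Ledge top 19 mm over the rim.
- feet (a point): Midway between two upright white feet behind the seat, on their front faces (machine x = 62 mm, 141.5 mm from the slot's back wall), height for the lowest rim. Feet 14 mm wide at y 33..47 and -33..-47, 18 deep, rising 58 mm over the rim: the 138 mm cover gets in only if tilted over about 22 deg, tongue low. Side rails at y = -49 and 49, 5 mm high, flush with the seated cover.
- catch (a joint): Red spring catch between the feet, 28 mm wide. Metres: 0 = sprung out over the seat, up to 0.010 pushed back (machine +x). Nose tip 7 mm in front of point feet; flat underside 6 mm above the rim, sloped top up to 24 mm. Spring 4 N plus 0.4 N per mm. Pressing the cover's back edge down with 8 to 20 N cams it back; it then snaps over the cover.
- cover_grip (a point): Middle of the black rib on the loose cover, 18 mm above its underside. Cover: green plate 120 (x) x 90 (y) x 5 mm, about 0.22 kg, lying flat, rib up. Rib along x: 56 long, 16 wide, 26 mm high above the plate; this point is 5 mm to -x of the plate's middle. x runs from tongue to back edge, z up through the rib. Between rib and back edge: 37 mm of bare plate to press on.
- cover_tongue (a point): Middle of the lower edge of the tongue's tip: bright steel tongue at the cover's -x end, 50 mm wide, 18 mm long, 4 mm thick, level with the plate's underside; 73 mm to -x of and 18 mm below cover_grip. Axes as the cover's.
- cover_back (a point): Middle of the lower back edge of the cover plate, 138 mm from the tongue's tip (65 mm to +x of cover_grip). Axes as the cover's.
- jar_mid (a point): Bystander: jar with yellow cap, 60 mm diameter, 85 mm high; point at its middle.
- pulley_mid (a point): Bystander: aluminium pulley, 80 mm diameter, 34 mm high, lying flat; point at its middle.
- driver_grip (a point): Bystander: screwdriver lying on the bench between cover and machine; point in its handle.
There are look-alikes about, which are no part of the job. Of the things that look like the part that bears cover_grip, the smaller one is meant.

How it is judged (in metres and radians):
On the way:
1. the tongue is fully in the slot while the cover is still tilted up (more than 12 degrees) (x of cover_tongue in the frame of slot between -0.003 and 0.006 m and y of cover_tongue in the frame of slot between -0.008 and 0.008 m and z of cover_tongue in the frame of slot between -0.004 and 0.018 m and angle between the z axis of cover_grip and the z axis of machine, either way round above 0.21 rad), for 0.1 s.
At the end, for the whole second after the job is handed in: Cover at rest, flat within 0.03 rad and square within 0.08 rad, tongue tip within 6 mm of the slot's back wall and 8 mm sideways, its tip under the ledge, back edge at most 90.5 mm above the bench, catch sprung out (joint under 2.5 mm); jar, pulley and screwdriver within 30 mm of their starts (x of cover_tongue in the frame of slot between -0.003 and 0.006 m and y of cover_tongue in the frame of slot between -0.008 and 0.008 m and z of cover_tongue in the frame of slot between -0.004 and 0.018 m and angle between the z axis of cover_grip and the z axis of machine, either way round below 0.03 rad and z of cover_back in the frame of machine below 0.0905 m and value of joint catch below 0.0025 m and angle between the x axis of cover_grip and the x axis of machine, either way round below 0.08 rad and linear speed of cover below 0.01 m/s and distance of each of jar_mid, pulley_mid, driver_grip from where it was at the start of the episode below 0.03 m); the robot touches nothing.
It fails at once if the cover is forced against the machine with more than 60 N (contact force between cover and machine above 60 N).
It fails at once if a bystander is pushed away by more than 30 mm (distance of any of jar_mid, pulley_mid, driver_grip from where it was at the start of the episode above 0.03 m).
It also fails if it takes over 48 s, if anything falls off the work surface, if the arm or the gripper's body presses on something with over 40 N, if the wrist force passes 120 N, or if a joint passes its speed limit or range.

ROBOT

A 6-joint arm with a two-finger parallel gripper is mounted at the origin on the work surface. World frame = base frame: x ahead of the robot, y to its left, z up, the work surface at z = 0. Lengths are in mm, angles in degrees, forces in N, time in s.
With the tool pointing down it reaches from about 350 to 975 mm from the base axis. Payload 4.9 kg.
Tool frame: the origin (TCP) lies at the very end of the fingers, on their centre line; the grasp point (between the pads) lies 19 mm behind it; z points along the fingers, y is the direction in which the jaws open and shut (so a half turn about z gives the same grasp; the last joint's range is limited). The gripper opens to 85 mm and grips with 20 to 120 N. Pads are 22 mm wide; open, the fingers measure 114 mm over their backs; the gripper's body (76 mm by 85 mm) begins 54 mm behind the grasp point. The pads swing forward as they close: fully open they stand 13 mm farther back than shut.
Start: joints at [60.676, 3.019, 92.412, -0, 84.569, -6.818], TCP at [239.224, 577.385, 231.304] pointing down, gripper open.
Joint ranges: [-172.51, 172.51], [-57.92, 126.97], [3.15, 148.05], [-58.71, 238.71], [5.1, 150.11], [-179.66, 179.66]. Speed limits (degrees/s): [147.25, 147.25, 180, 180, 180, 180].

INTERFACE

Orientations are given as [roll, pitch, yaw] about the fixed x, y, z axes, in that order (R = Rz(yaw) Ry(pitch) Rx(roll)).
In Python, from plant import ctrl, cams gives the robot as it stands.
- The arm moves only by the tool servo_tool, never from a script. Its argument "plan" is a list of rows, each a list of 6 numbers: the shift along the world's x, y, z in cm, then the turn, a rotation vector about the world's x, y, z in rad. A call has 1 to 12 rows; each row shifts and turns the commanded pose from where the row before left it; what a row does not reach is not made up. A row lasts 1/10 s, in which the tool goes at most 50 mm and 8.59 degrees, less where a joint would pass 70% of its speed; a pose out of reach is approached as far as the arm can. A call with a gripper value outside its range is refused whole. "fingers" is the finger opening in cm, from 0 to 8.54, set as the call begins (left out, the last holds). The fingers move at their own pace and stop on an object; "newtons" is the grip in N (left out, the last holds). Time passes only in rows, so rows that do not move let the fingers close. It gives the time, the measured TCP pose, the force and the opening at its end, in the units of the state.
- ctrl.get_state(): the state, without advancing time (a new reading comes with each control period).
- cams.camera(name): name is "scene" or "top" or "wrist"; returns the picture (480x640x3 uint8, blue, green, red); there is no depth.
- cams.camera_params(name): a dict with "vfov" (degrees; the focal length in pixels is half the picture's height over the tangent of half this angle, whatever the lens; pixels are square), "cx", "cy" (the principal point, pixels), "position" and "rotation" of the camera in the world. Camera axes: x right, y down, z forward; pixel columns grow to the right and rows downward; lengths in mm; the calibration is good to about 2 mm. A picture is of the moment at which its call begins: read the wrist's pose just before it. camera_params takes no time and is no camera call; for the wrist camera it gives the pose at the moment of the call.
- ctrl.job_done(): hands the job in, once; it reports no verdict.
The state is a dict: "t": time; "q": joint angles; "qvel": joint speeds; "effort": joint torques, N m; "eef_pos": TCP position; "eef_rot": TCP orientation; "ft_force": force on the tool from outside, world axes, zero at the start; "torque": the same for the moment, N m; "width": opening from 0.0 (shut) to 1.0 (fully open).
Only numpy, scipy, OpenCV 4.12 (cv2) and the standard library are available. Lean on these libraries where they do the work, as an engineer would, in place of code of your own. Each camera call takes 0.05 s, during which the arm holds its last target.

## Working session

There is one attempt and no reset: what is moved stays moved. The work goes in short steps, Python scripts to look and compute and a tool call to move; the robot and the scene stay as the last step left them, time stands still between calls to the robot, and variables do not carry over. Pictures are saved under pics/ and viewed, and the job is handed in when it is done.

Besides the shell and the picture viewer there is one more tool, called after "Call:" by a JSON object that holds its "op" and its "data", one argument or row to a line. servo_tool: Moves the arm, as the interface text tells. Its arguments: {"type":"object","properties":{"plan":{"type":"array"},"fingers":{"type":"number"},"newtons":{"type":"number"}},"required":["plan"]}

```bash
ls; mkdir -p pics
python3 - <<'E'
from plant import ctrl,cams
import cv2
s=ctrl.get_state();print(s)
for n in("scene","top","wrist"):
    p=cams.camera_params(n);print(n,p)
    cv2.imwrite(f"pics/{n}0.png",cams.camera(n))
E
```

```text
pics
{'t': 0.0, 'q': array([ 6.06776276e+01,  3.05488325e+00,  9.24947399e+01, -2.23654947e-04,
        8.45679914e+01, -6.81988532e+00]), 'qvel': array([-0.03270513,  0.08034709,  0.00436818, -0.03699593,  0.00145133,
        0.08538073]), 'effort': array([-2.21793540e-03, -3.93666101e+01, -3.70184398e+01, -2.65634244e-04,
        6.73033472e-03, -2.60067935e-06]), 'eef_pos': array([238.90472576, 576.84600225, 230.06111734]), 'eef_rot': array([-1.79883191e+02, -1.37455177e-02,  1.57497520e+02]), 'ft_force': array([-0.53305579, -0.3258276 , -0.24057171]), 'torque': array([-0.00840103,  0.00068906,  0.00836022]), 'width': 0.9986006307440928}
scene {'vfov': 55.88507147083302, 'cx': 320.48472626716296, 'cy': 246.76250696598868, 'position': array([955.29534268, -58.84497793, 698.82196468]), 'rotation': array([-146.76460669,    0.40110762,   88.36084303])}
top {'vfov': 46.63847531244179, 'cx': 320.18137174870367, 'cy': 244.28844363602974, 'position': array([ 345.14515223,  -60.86763664, 1124.85397547]), 'rotation': array([-1.70321161e+02,  1.33040208e-01, -9.13382063e+01])}
wrist {'vfov': 66.07385450650662, 'cx': 313.95822983479997, 'cy': 243.13972244879625, 'position': array([165.03482412, 608.70185563, 372.25776056]), 'rotation': array([162.0572095 ,   0.17897758,  67.47200013])}
```

View pics/scene0.png

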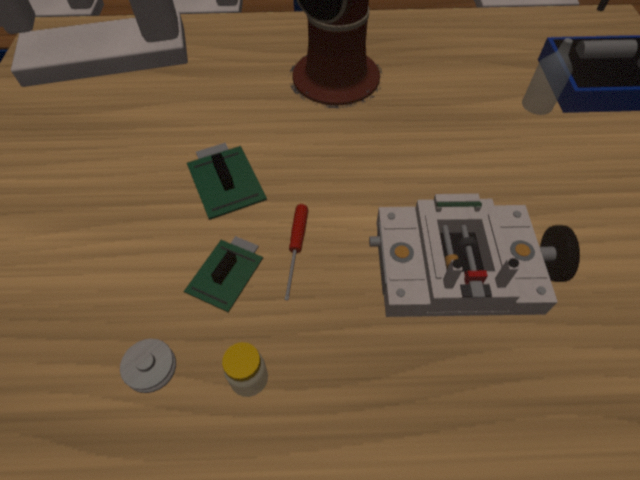

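View pics/top0.png

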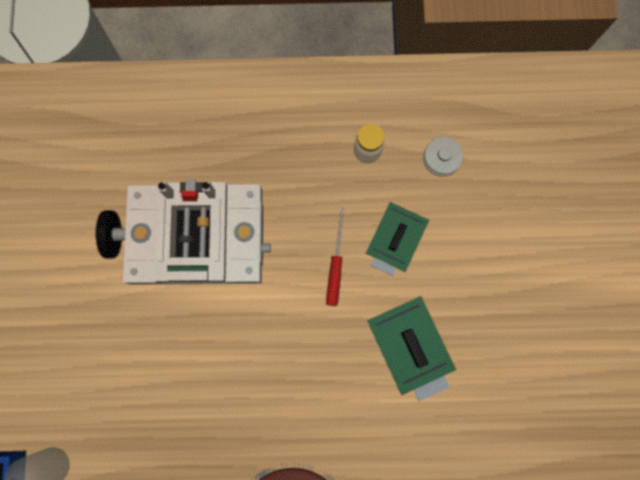

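View pics/wrist0.png

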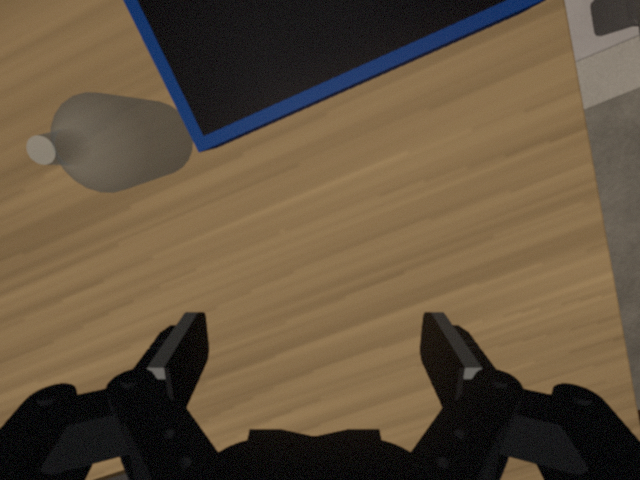

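The smaller green cover is at top (397,237) and scene (224,274). The look-alike is the larger one at top (411,346) and scene (226,181). The machine's red catch is at top (190,190), and its ledge with the green strip is at top (188,268). I'll measure these roughly before moving the wrist camera in.

```bash
cat > h.py <<'E'
import numpy as np,cv2
from scipy.spatial.transform import Rotation as R
from plant import ctrl,cams
def ray(p,uv):
    f=240/np.tan(np.radians(p['vfov']/2))
    d=np.array([(uv[0]-p['cx'])/f,(uv[1]-p['cy'])/f,1.])
    return np.array(p['position']),R.from_euler('xyz',p['rotation'],degrees=True).as_matrix()@d
def onz(p,uv,z):
    o,d=ray(p,uv);return o+d*(z-o[2])/d[2]
def tri(l):
    A=np.zeros((3,3));b=np.zeros(3)
    for p,uv in l:
        o,d=ray(p,uv);d=d/np.linalg.norm(d);P=np.eye(3)-np.outer(d,d);A+=P;b+=P@o
    x=np.linalg.solve(A,b);r=[]
    for p,uv in l:
        o,d=ray(p,uv);d=d/np.linalg.norm(d);r.append(np.linalg.norm((x-o)-d*((x-o)@d)))
    return x,r
def proj(p,X):
    f=240/np.tan(np.radians(p['vfov']/2))
    c=R.from_euler('xyz',p['rotation'],degrees=True).as_matrix().T@(np.array(X)-p['position'])
    return c[:2]/c[2]*f+[p['cx'],p['cy']]
E
python3 - <<'E'
from h import *
t=cams.camera_params('top');s=cams.camera_params('scene')
im={n:cv2.imread(f'pics/{n}0.png') for n in('top','scene')}
def comps(n,m,amin=60):
    k,l,st,c=cv2.connectedComponentsWithStats(m.astype('uint8'))
    for i in range(1,k):
        if st[i,4]>amin: print(n,st[i],c[i].round(1), cv2.minAreaRect(np.argwhere(l==i)[:,::-1].astype('float32')))
for n in im:
    b,g,r=[im[n][...,i].astype(int) for i in range(3)]
    print('green');comps(n,(g>r*1.5)&(g>b*1.1)&(g>40))
    print('red');comps(n,(r>110)&(g<60)&(b<60))
print('A rough',onz(t,(397,237),31),onz(s,(224,266),31))
for nm,uv in dict(catch=(190,196),ledge=(188,268),slotL=(167,267),slotR=(208,267)).items(): print(nm,onz(t,uv,95))
print('jar',onz(t,(371,136),85),'pul',onz(t,(444,156),30),'drv',onz(t,(335,280),10),onz(t,(342,210),5))
E
```

```text
green
top [ 368  204   59   66 1843] [397.  236.5] ((397.18438720703125, 236.3193817138672), (41.32195281982422, 54.67304611206055), 25.016895294189453)
top [169 266  37   4  86] [186.  267.6] ((187.0, 267.5), (3.0, 36.0), 90.0)
top [ 369  298   85   95 3787] [410.7 344.8] ((410.9479675292969, 344.94573974609375), (80.33753967285156, 57.791656494140625), 64.65382385253906)
red
top [181 190  15   7  79] [188.  193.6] ((188.0, 193.0), (6.0, 14.0), 90.0)
top [327 256  15  49 500] [333.8 280.8] ((333.92681884765625, 280.1585388183594), (10.711859703063965, 48.47944641113281), 6.340190887451172)
green
scene [ 188  148   77   70 2543] [225.2 183.1] ((226.18096923828125, 180.67962646484375), (59.90719223022461, 59.38941192626953), 68.74949645996094)
scene [ 185  241   76   69 1878] [222.3 277. ] ((222.80868530273438, 274.5198669433594), (46.26481628417969, 68.61613464355469), 32.735225677490234)
red
A rough [ 542.83122129 -216.38376307   31.        ] [ 551.76103059 -217.98026208   31.        ]
catch [620.01613399 183.25614017  95.        ]
ledge [481.82669919 184.77852058  95.        ]
slotL [484.63249289 223.97882983  95.        ]
slotR [482.82330945 147.51207825  95.        ]
jar [ 735.30678026 -167.15988991   85.        ] pul [ 709.34415959 -320.63491146   30.        ] drv [461.82049611 -90.78580948  10.        ] [ 606.78089051 -109.37868264    5.        ]
```

Run:
```python
import cv2
a=cv2.imread('pics/top0.png')[160:310,80:470];b=cv2.imread('pics/scene0.png')[170:330,170:600]
cv2.imwrite('pics/c1.png',cv2.resize(a,None,fx=2,fy=2,interpolation=3));cv2.imwrite('pics/c2.png',cv2.resize(b,None,fx=1.86,fy=1.86,interpolation=3))
```

```text
(no output)
```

View pics/c1.png

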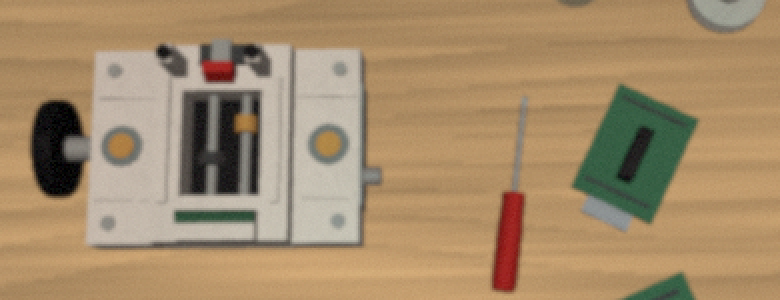

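View pics/c2.png

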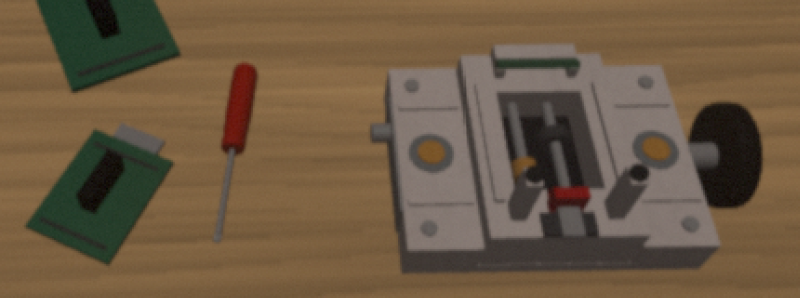

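Positions are plausible: the cover is near (545,-216) with yaw about -25°, and the machine is near (555,184) with x close to world +x. Next I'll take the wrist camera over the machine for two views.

Call:
{"op": "servo_tool", "data": {
  "plan": [
    [2.4,-3.2,0.15,0,0,0.033],
    [2.4,-3.2,0.15,0,0,0.033],
    [2.4,-3.2,0.15,0,0,0.033],
    [2.4,-3.2,0.15,0,0,0.033],
    [2.4,-3.2,0.15,0,0,0.033],
    [2.4,-3.2,0.15,0,0,0.033],
    [2.4,-3.2,0.15,0,0,0.033],
    [2.4,-3.2,0.15,0,0,0.033],
    [2.4,-3.2,0.15,0,0,0.033],
    [2.4,-3.2,0.15,0,0,0.033],
    [2.4,-3.2,0.15,0,0,0.033],
    [2.4,-3.2,0.15,0,0,0.033]
  ]
}}

```text
t: 1.35
eef_pos: [527.8, 191.9, 249.1]
eef_rot: [180.0, -0.0, -179.7]
ft_force: [0.0, 1.1, 1.0]
width: 1.002
```

Call:
{"op": "servo_tool", "data": {
  "plan": [
    [0,0,0,0,0,0],
    [0,0,0,0,0,0],
    [0,0,0,0,0,0]
  ]
}}

```text
t: 1.65
eef_pos: [526.6, 194.0, 248.9]
eef_rot: [180.0, -0.0, -179.8]
ft_force: [0.3, 0.1, 0.1]
width: 0.999
```

```bash
cat > shot.py <<'E'
import sys,pickle
from h import *
n=sys.argv[1]
s=ctrl.get_state();p=cams.camera_params('wrist');im=cams.camera('wrist')
cv2.imwrite(f'pics/{n}.png',im);pickle.dump(p,open(f'pics/{n}.pkl','wb'));print(s['t'],s['eef_pos'],s['eef_rot'],p['position'],abs(s['qvel']).max())
E
python3 shot.py w1
```

```text
1.65 [526.59154607 194.04866429 248.93025353] [ 1.79986340e+02 -4.85770994e-02 -1.79781991e+02] [446.62432905 194.92779783 391.06047695] 0.8192060704543783
```

View pics/w1.png

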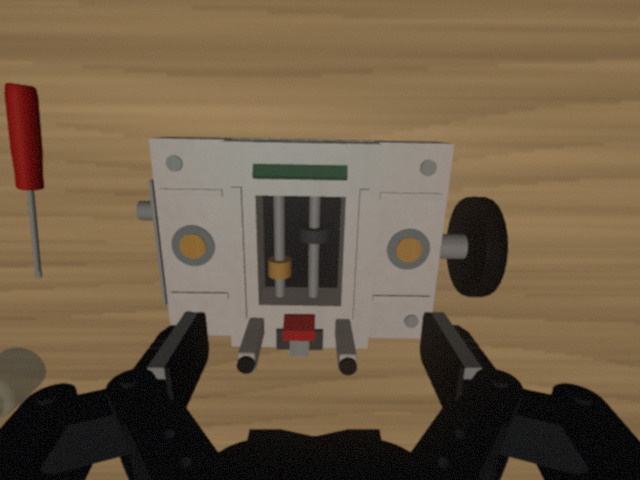

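w1 shows the machine from above. The green strip on the ledge is at (300,172), the bay opening spans (258-343, 196-305), the catch is at (299,327), and the foot tops are at (247,364) and (348,365). I'll take a second view on the way toward the cover.

Call:
{"op": "servo_tool", "data": {
  "plan": [
    [0,-4,0,0,0,0],
    [0,-4,0,0,0,0],
    [0,-3,0,0,0,0],
    [0,0,0,0,0,0],
    [0,0,0,0,0,0]
  ]
}}

```text
t: 2.2
eef_pos: [526.9, 84.1, 249.4]
eef_rot: [180.0, 0.0, -179.8]
ft_force: [-0.4, 0.6, -1.1]
width: 1.002
```

```bash
python3 shot.py w2
```

```text
2.2 [526.89046157  84.12033145 249.3583685 ] [ 1.79965026e+02  8.35281291e-03 -1.79799347e+02] [446.78539547  84.97048584 391.39723903] 1.2371963634567018
```

View pics/w2.png

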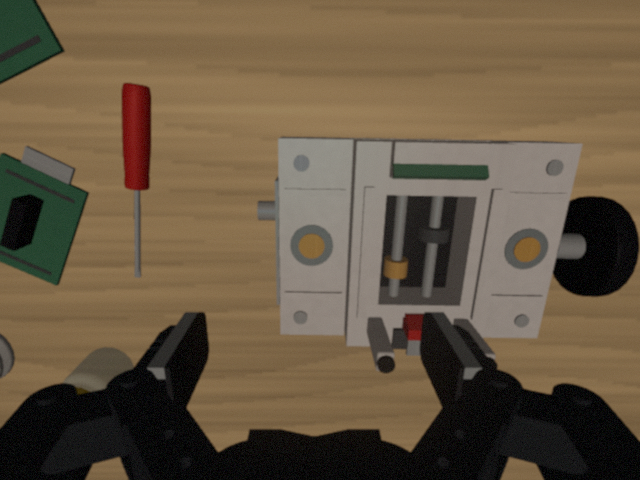

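```bash
cat > m.py <<'E'
from h import *
import pickle
W={n:(cv2.imread(f'pics/{n}.png'),pickle.load(open(f'pics/{n}.pkl','rb'))) for n in('w1','w2')}
def blob(im,m,near):
    k,l,st,c=cv2.connectedComponentsWithStats(m.astype('uint8'))
    i=min([i for i in range(1,k) if st[i,4]>100],key=lambda i:np.hypot(*(c[i]-near)));return l==i,st[i],c[i]
def corners(mask):
    pts=np.argwhere(mask)[:,::-1].astype('float32');b=cv2.boxPoints(cv2.minAreaRect(pts));return b
g={}
for n,near in(('w1',(300,172)),('w2',(440,172))):
    im,p=W[n];b,gg,r=[im[...,i].astype(int) for i in range(3)]
    m,st,c=blob(im,(gg>r*1.3)&(gg>b*1.05)&(gg>35),near);bx=corners(m);bx=bx[np.lexsort((bx[:,0],))]
    bx=np.array(sorted(bx.tolist()));g[n]=(c,bx);print(n,st,c,bx.round(1).tolist())
print('centre',tri([(W[n][1],g[n][0]) for n in g]))
for i in range(4):print(i,tri([(W[n][1],g[n][1][i]) for n in g]))
for n in g:
    im=W[n][0];x0=int(g[n][0][0]-140);cv2.imwrite(f'pics/c_{n}.png',cv2.resize(im[125:385,x0:x0+280],None,fx=2.3,fy=2.3,interpolation=cv2.INTER_CUBIC));print(x0)
E
python3 m.py
```

```text
w1 [ 254  165   92   14 1075] [299.30325581 171.19348837] [[253.8, 176.9], [254.0, 164.5], [345.0, 178.2], [345.2, 165.8]]
w2 [ 394  165   94   14 1106] [441.36437613 171.13652803] [[393.8, 176.7], [394.0, 164.2], [487.0, 178.3], [487.2, 165.8]]
centre (array([481.36094451, 183.54195121, 102.66410659]), [np.float64(0.04836915258246112), np.float64(0.04836915258257398)])
0 (array([486.21493276, 147.7092664 ,  99.61875676]), [np.float64(0.04365670709006454), np.float64(0.043656707090113676)])
1 (array([476.91054939, 147.82938679,  96.70041185]), [np.float64(0.019045649236668884), np.float64(0.019045649236566365)])
2 (array([486.46568256, 218.85402687, 104.28010706]), [np.float64(0.08460676868439951), np.float64(0.08460676868434948)])
3 (array([477.29935611, 218.95131359, 101.40890762]), [np.float64(0.10760158566941606), np.float64(0.10760158566950197)])
159
301
```

View pics/c_w1.png

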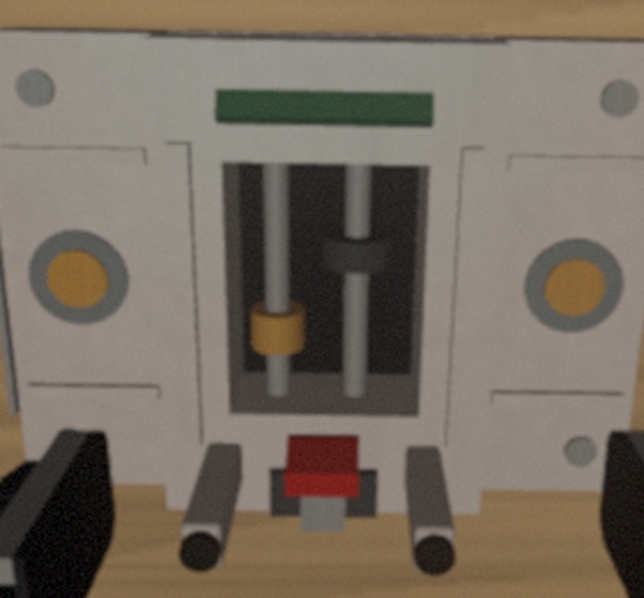

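View pics/c_w2.png

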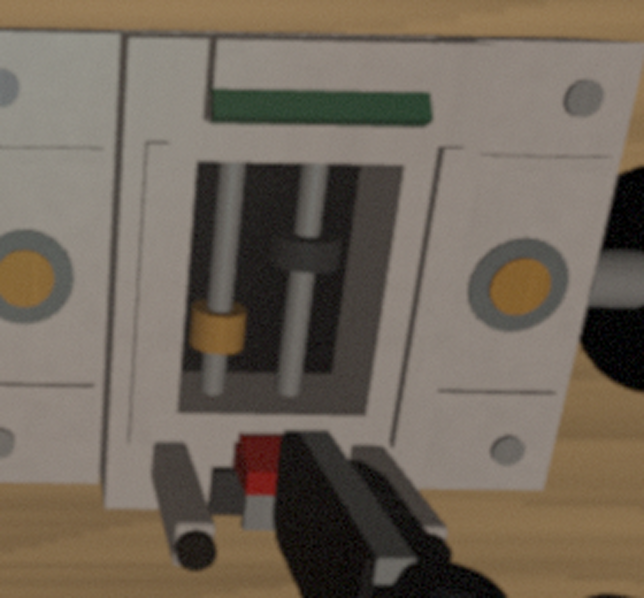

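```bash
cat >> m.py <<'E'
print('bay')
a=np.array([(223,163),(429,165),(418,415),(230,413)])/2.3+(159,125)-.3
b=np.array([(198,162),(404,166),(366,415),(179,412)])/2.3+(301,125)-.3
P=[]
for u,v in zip(a,b):
    x,r=tri([(W['w1'][1],u),(W['w2'][1],v)]);P.append(x);print(x.round(1),np.round(r,2))
P=np.array(P);zc=P[:,2].mean();print(zc)
for z in (75,81,87):
    Q=np.array([onz(W['w1'][1],u,z) for u in a]);Q2=np.array([onz(W['w2'][1],u,z) for u in b])
    for q in(Q,Q2): print(z,q[:,:2].round(1).tolist(),'mid',q.mean(0).round(1),'len',np.linalg.norm(q[1]-q[0]).round(1),np.linalg.norm(q[2]-q[1]).round(1),'yaw',np.degrees(np.arctan2(*( (q[2]+q[3]-q[0]-q[1])[1::-1]))).round(2), np.degrees(np.arctan2(-(q[1]-q[0])[0],(q[1]-q[0])[1])).round(2))
E
python3 m.py|sed -n '/bay/,$p'
```

```text
bay
[503.7 146.1  84.7] [0.1 0.1]
[504.4 221.1  85.3] [0.28 0.28]
[605.1 219.6  85.8] [0.17 0.17]
[603.9 144.6  86.4] [0.05 0.05]
85.55165309532272
75 [[505.6, 144.6], [506.1, 222.0], [610.5, 220.5], [609.9, 142.7]] mid [558.  182.4  75. ] len 77.4 104.4 yaw -0.9 -0.36
75 [[505.4, 148.0], [506.7, 225.7], [610.9, 224.4], [609.7, 146.8]] mid [558.2 186.2  75. ] len 77.7 104.2 yaw -0.69 -0.94
81 [[504.5, 145.5], [505.0, 221.4], [607.4, 220.0], [606.8, 143.7]] mid [555.9 182.7  81. ] len 75.9 102.4 yaw -0.9 -0.36
81 [[504.3, 146.8], [505.5, 223.0], [607.8, 221.7], [606.6, 145.7]] mid [556.  184.3  81. ] len 76.2 102.2 yaw -0.69 -0.94
87 [[503.4, 146.5], [503.8, 220.9], [604.3, 219.5], [603.7, 144.7]] mid [553.8 182.9  87. ] len 74.5 100.5 yaw -0.9 -0.36
87 [[503.2, 145.7], [504.4, 220.4], [604.6, 219.1], [603.6, 144.5]] mid [553.9 182.4  87. ] len 74.7 100.3 yaw -0.69 -0.94
```

Triangulation puts the rim at about 83 mm and the ledge top at 102.7 mm. The bay size also fits a rim near 82 mm. The machine origin comes out near (556,183) with yaw about -0.7°. Now the cover.

Call:
{"op": "servo_tool", "data": {
  "plan": [
    [-0.1,-3.2,0,0,0,-0.048],
    [-0.1,-3.2,0,0,0,-0.048],
    [-0.1,-3.2,0,0,0,-0.048],
    [-0.1,-3.2,0,0,0,-0.048],
    [-0.1,-3.2,0,0,0,-0.048],
    [-0.1,-3.2,0,0,0,-0.048],
    [-0.1,-3.2,0,0,0,-0.048],
    [-0.1,-3.2,0,0,0,-0.048],
    [-0.1,-3.2,0,0,0,-0.048],
    [0,0,0,0,0,0],
    [0,0,0,0,0,0]
  ]
}}

```text
t: 3.35
eef_pos: [518.6, -203.6, 249.1]
eef_rot: [180.0, -0.0, 155.5]
ft_force: [0.4, 0.7, 0.5]
width: 1.001
```

```bash
python3 shot.py w3
```

```text
3.35 [ 518.64673438 -203.62321191  249.06974593] [ 1.79958205e+02 -3.62378697e-02  1.55501005e+02] [ 445.73934439 -169.66666772  391.19807971] 1.1263132506566333
```

View pics/w3.png

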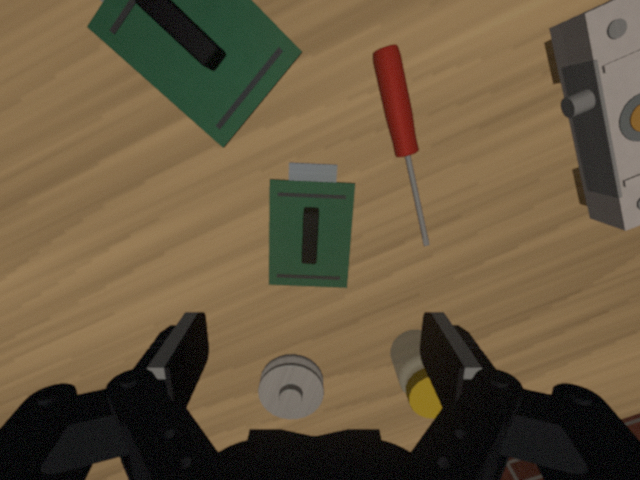

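The smaller cover sits at (311,235) with its tongue at (313,170). The larger look-alike is top-left. I'll measure here, then take a second, lower view.

```bash
cat > c.py <<'E'
from h import *
import pickle,sys
def feats(n,near):
    im=cv2.imread(f'pics/{n}.png');p=pickle.load(open(f'pics/{n}.pkl','rb'))
    b,g,r=[im[...,i].astype(int) for i in range(3)]
    m=((g>r*1.3)&(g>b*1.05)&(g>35)).astype('uint8')
    k,l,st,c=cv2.connectedComponentsWithStats(m)
    i=min([i for i in range(1,k) if st[i,4]>300],key=lambda i:np.hypot(*(c[i]-near)))
    h=cv2.convexHull(np.argwhere(l==i)[:,::-1].astype(np.int32))
    q=cv2.approxPolyDP(h,0.05*cv2.arcLength(h,True),True)[:,0].astype(float)
    hm=np.zeros_like(m);cv2.fillConvexPoly(hm,h,1);hm=cv2.erode(hm,np.ones((7,7)))
    d=((im.max(2)<45)&(hm>0)).astype('uint8')
    k,l,st,c=cv2.connectedComponentsWithStats(d);j=1+np.argmax(st[1:,4])
    rb=cv2.minAreaRect(np.argwhere(l==j)[:,::-1].astype('float32'))
    t=((im.min(2)>85)&(im.max(2)-im.min(2)<40)).astype('uint8')
    return im,p,q,c[j],rb,cv2.boxPoints(rb)
if __name__=='__main__':
    for a in sys.argv[1:]:
        n,u,v=a.split(',');im,p,q,rc,rb,bx=feats(n,(float(u),float(v)))
        print(n,q.tolist(),rc,rb)
        Q=np.array([onz(p,x,5) for x in q]);print(Q[:,:2].round(1).tolist(),Q.mean(0).round(1),[np.linalg.norm(Q[i]-Q[i-1]).round(1) for i in range(4)],[np.degrees(np.arctan2(*(Q[i]-Q[i-1])[1::-1])).round(2) for i in range(4)])
        B=np.array([onz(p,x,31) for x in bx]);print('rib',B[:,:2].round(1).tolist(),B.mean(0).round(1))
        x,y=q.mean(0).astype(int);cv2.imwrite(f'pics/c_{n}.png',cv2.resize(im[max(0,y-100):y+90,max(0,x-100):x+100],None,fx=3,fy=3,interpolation=2));print(max(0,x-100),max(0,y-100))
E
python3 c.py w3,311,235
```

```text
w3 [[353.0, 184.0], [345.0, 286.0], [271.0, 283.0], [271.0, 180.0]] [309.7625459  234.91187271] ((309.65093994140625, 234.98257446289062), (14.98128604888916, 56.03001022338867), 2.8624050617218018)
[[517.1, -157.6], [620.8, -210.8], [582.4, -286.1], [477.8, -233.7]] [ 549.5 -222.     5. ] [np.float64(85.7), np.float64(116.6), np.float64(84.5), np.float64(117.0)] [np.float64(62.7), np.float64(-27.15), np.float64(-117.04), np.float64(153.43)]
rib [[565.3, -239.6], [512.7, -211.8], [519.5, -198.5], [572.6, -225.7]] [ 542.5 -218.9   31. ]
210 133
```

View pics/c_w3.png

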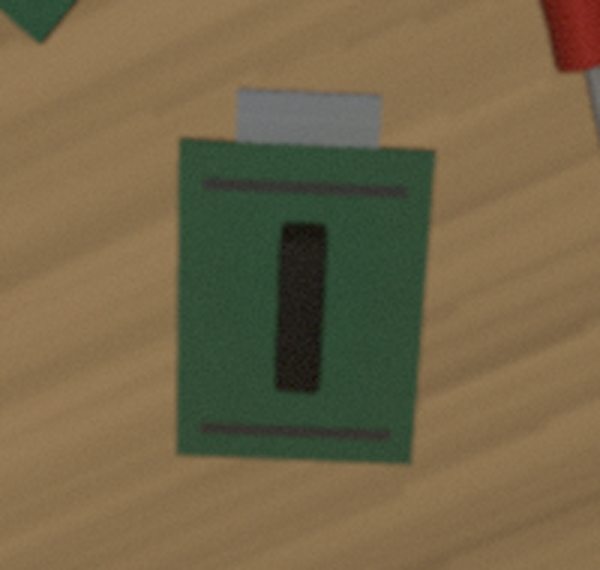

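Measured: yaw is about -27.1° and cover_grip about (544.5,-219.5). Sizes come out at 117x85 mm against 120x90. Next I go above it for the second view, with the fingers closing to 4 cm.

Call:
{"op": "servo_tool", "data": {
  "plan": [
    [0.4,-0.3,-2,0,0,-0.008],
    [0.4,-0.3,-2,0,0,-0.008],
    [0.4,-0.3,-2,0,0,-0.008],
    [0.4,-0.3,-2,0,0,-0.007],
    [0.5,-0.2,-2,0,0,-0.007],
    [0.5,-0.2,-2,0,0,-0.007],
    [0,0,0,0,0,0],
    [0,0,0,0,0,0]
  ],
  "fingers": 4.5
}}

```text
t: 4.2
eef_pos: [544.4, -219.2, 129.3]
eef_rot: [180.0, -0.0, 153.0]
ft_force: [-0.3, 0.4, 0.9]
width: 0.527
```

```bash
python3 shot.py w4; python3 c.py w4,311,235
```

```text
4.2 [ 544.36685677 -219.19573728  129.32865839] [ 1.79985316e+02 -4.98028716e-02  1.52973233e+02] [ 473.03778361 -182.05025934  271.48432442] 1.4035312296306206
w4 [[374.0, 165.0], [367.0, 312.0], [261.0, 312.0], [252.0, 165.0]] [312.95798784 242.9275843 ] ((313.0, 243.5), (81.0, 22.0), 90.0)
[[517.1, -157.0], [621.1, -209.9], [582.3, -286.2], [477.7, -234.2]] [ 549.5 -221.8    5. ] [np.float64(86.7), np.float64(116.8), np.float64(85.6), np.float64(116.8)] [np.float64(62.96), np.float64(-26.95), np.float64(-117.01), np.float64(153.56)]
rib [[513.7, -212.0], [520.3, -199.0], [572.6, -225.2], [565.5, -239.1]] [ 543.  -218.8   31. ]
213 138
```

View pics/w4.png

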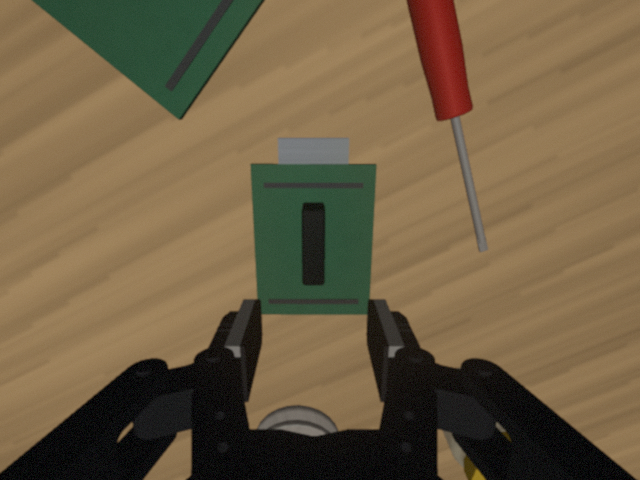

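Run:
```python
from c import *
_,p3,q3,*_=feats('w3',(311,235));_,p4,q4,*_=feats('w4',(311,235))
for a,b in zip(q3,q4):print(tri([(p3,a),(p4,b)]))
print('tongue tip',onz(p4,(278.,137.5),4),onz(p4,(349.,137.5),4))
```

```text
(array([ 515.52662336, -157.8399059 ,   13.86943814]), [np.float64(0.06859909859175896), np.float64(0.06859909859170085)])
(array([ 619.21835353, -209.97600298,    8.50241156]), [np.float64(0.43901822344495567), np.float64(0.4390182234449421)])
(array([ 582.28770155, -286.07606739,    5.11893072]), [np.float64(0.09567849006906387), np.float64(0.09567849006900382)])
(array([ 477.52731407, -233.22301046,    9.01021453]), [np.float64(0.17053868727470603), np.float64(0.17053868727461435)])
tongue tip [ 469.57101354 -208.76701067    4.        ] [ 492.07772312 -164.67713402    4.        ]
```

Call:
{"op": "servo_tool", "data": {
  "plan": [
    [0,0,-2,0,0,0],
    [0,0,-2,0,0,0],
    [0.05,0,-2,0,0,0],
    [0,0,-2,0,0,0],
    [0,0,-1.6,0,0,0],
    [0,0,-1,0,0,0],
    [0,0,-0.6,0,0,0],
    [0,0,-0.5,0,0,0],
    [0,0,0,0,0,0],
    [0,0,0,0,0,0]
  ]
}}

```text
t: 5.25
eef_pos: [545.2, -220.9, 12.9]
eef_rot: [-180.0, 0.1, 152.9]
ft_force: [0.2, 0.1, -0.6]
width: 0.528
```

The measured height of 5–14 mm is noisy but consistent with the plate lying on the bench. The tongue checks out: 49.5 mm wide and 72 mm from the grip. I'll go down the last bit and grip.

Call:
{"op": "servo_tool", "data": {
  "plan": [
    [0,0.1,-0.45,0,0,0],
    [0,0,0,0,0,0]
  ]
}}

```text
t: 5.45
eef_pos: [544.6, -219.5, 7.6]
eef_rot: [-180.0, -0.0, 152.9]
ft_force: [-0.1, -0.9, -0.1]
width: 0.528
```

Call:
{"op": "servo_tool", "data": {
  "plan": [
    [0,0,0,0,0,0],
    [0,0,0,0,0,0],
    [0,0,0,0,0,0],
    [0,0,0,0,0,0],
    [0,0,0,0,0,0],
    [0,0,0,0,0,0],
    [0,0,0,0,0,0]
  ],
  "fingers": 0.5,
  "newtons": 80
}}

```text
t: 6.15
eef_pos: [545.0, -219.8, 8.2]
eef_rot: [-180.0, 0.0, 152.9]
ft_force: [-0.1, 1.1, 3.4]
width: 0.17
```

Call:
{"op": "servo_tool", "data": {
  "plan": [
    [0,0,1,0,0,0],
    [0,0,3,0,0,0],
    [0,0,4,0,0,0],
    [0,0,4,0,0,0],
    [0,0,4,0,0,0],
    [0,0,3,0,0,0],
    [0,0,1,0,0,0],
    [0,0,0,0,0,0],
    [0,0,0,0,0,0]
  ]
}}

```text
t: 7.05
eef_pos: [543.6, -219.0, 205.3]
eef_rot: [180.0, -0.2, 152.9]
ft_force: [-0.1, -0.2, -2.5]
width: 0.168
```

```bash
python3 shot.py w5
```

```text
7.05 [ 543.61955658 -218.9769312   205.27602871] [179.99047633  -0.21889308 152.85380899] [ 472.73285724 -181.8615926   347.64011414] 1.0048762816840224
```

View pics/w5.png

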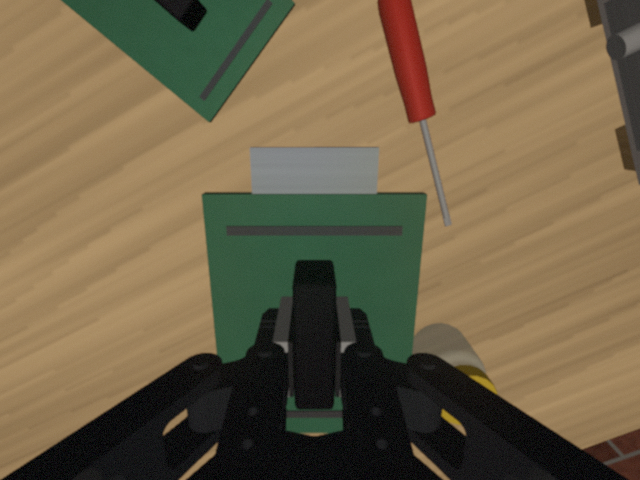

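The cover is held square, with the tongue tip at row 147 and columns 251–378. I'll work out the tongue tip in the tool frame.

Run:
```python
from h import *
import pickle
p=pickle.load(open('pics/w5.pkl','rb'))
T=np.array([543.62,-218.98,205.28]);M=R.from_euler('xyz',[179.99,-.219,152.854],degrees=True).as_matrix()
for z in(3,4,5):
  for uv in((251,147),(378,147),(204,194),(425,194)):
    o,d=ray(p,uv);o=M.T@(o-T);d=M.T@d;print(z,uv,(o+d*(z-o[2])/d[2]).round(1))
# apparent plane height from tongue width 50 / plate width 90
```

```text
3 (251, 147) [ 72.1 -23.5   3. ]
3 (378, 147) [72.  24.9  3. ]
3 (204, 194) [ 54.  -43.1   3. ]
3 (425, 194) [54.  44.5  3. ]
4 (251, 147) [ 72.  -23.6   4. ]
4 (378, 147) [72.  25.1  4. ]
4 (204, 194) [ 53.8 -43.4   4. ]
4 (425, 194) [53.8 44.8  4. ]
5 (251, 147) [ 71.9 -23.8   5. ]
5 (378, 147) [71.9 25.2  5. ]
5 (204, 194) [ 53.6 -43.7   5. ]
5 (425, 194) [53.6 45.1  5. ]
```

Held geometry: the tongue tip is at tool (72.3, 0.6, 8). Now transit to the machine, then tilt.

Call:
{"op": "servo_tool", "data": {
  "plan": [
    [0.1,3.35,0,0,0,0.0385],
    [0.1,3.35,0,0,0,0.0385],
    [0.1,3.35,0,0,0,0.0385],
    [0.1,3.35,0,0,0,0.0385],
    [0.1,3.35,0,0,0,0.0385],
    [0.1,3.35,0,0,0,0.0385],
    [0.1,3.35,0,0,0,0.0385],
    [0.1,3.35,0,0,0,0.0385],
    [0.1,3.35,0,0,0,0.0385],
    [0.1,3.35,0,0,0,0.0385],
    [0.1,3.35,0,0,0,0.0385],
    [0.1,3.35,0,0,0,0.0385]
  ]
}}

```text
t: 8.3
eef_pos: [555.2, 183.5, 204.6]
eef_rot: [-179.9, -0.3, 179.4]
ft_force: [0.1, -0.0, -1.8]
width: 0.168
```

Call:
{"op": "servo_tool", "data": {
  "plan": [
    [0,0,0,0,-0.072,0],
    [0,0,0,0,-0.072,0],
    [0,0,0,0,-0.072,0],
    [0,0,0,0,-0.072,0],
    [0,0,0,0,-0.072,0],
    [0,0,0,0,-0.073,0],
    [0,0,0,0,-0.073,0],
    [0,0,0,0,0,0],
    [0,0,0,0,0,0]
  ]
}}

```text
t: 9.2
eef_pos: [555.5, 182.2, 205.3]
eef_rot: [179.7, 28.7, 179.3]
ft_force: [0.0, -0.7, -1.1]
width: 0.168
```

```bash
python3 shot.py w6;python3 - <<'E'
from h import *
s=ctrl.get_state();M=R.from_euler('xyz',s['eef_rot'],degrees=True).as_matrix()
print('tip',s['eef_pos']+M@[72.3,.6,8],'cover x',-M[:,0])
cv2.imwrite('pics/s6.png',cams.camera('scene'))
E
```

```text
9.2 [555.48808151 182.17264543 205.33051815] [179.68453082  28.70456241 179.2614237 ] [416.66209758 184.40034777 291.83577808] 2.3000344124413354
tip [496.8597799  183.68826037 164.65522705] cover x [ 0.87614366 -0.01168404  0.48190847]
```

View pics/w6.png

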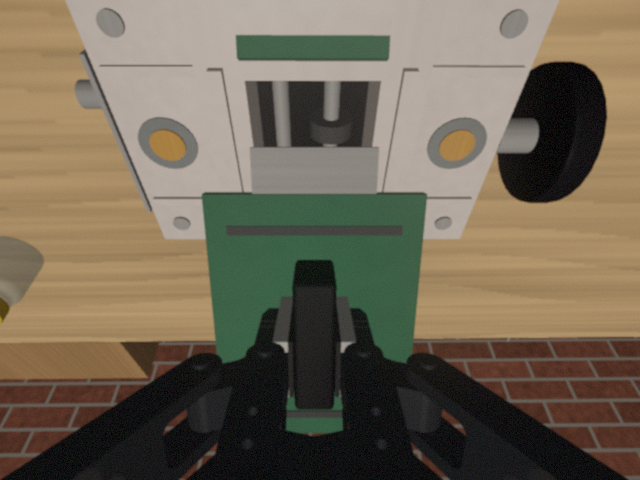

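View pics/s6.png

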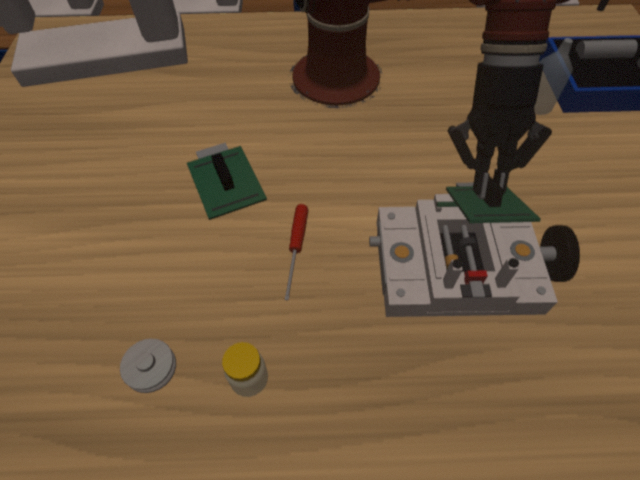

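The alignment is good: the strip centre is at column 313.5 and the tongue centre at 314.5. The back edge will clear the feet. I'll lower toward the sill in steps.

Run:
```python
from h import *
import pickle
p1,p6=[pickle.load(open(f'pics/{n}.pkl','rb')) for n in('w1','w6')]
p2=pickle.load(open('pics/w2.pkl','rb'))
im=cv2.imread('pics/w6.png');b,g,r=[im[...,i].astype(int) for i in range(3)]
m=((g>r*1.3)&(g>b*1.05)&(g>35)).astype('uint8');m[80:]=0
q=cv2.boxPoints(cv2.minAreaRect(np.argwhere(m)[:,::-1].astype('float32')));q=np.array(sorted(q.tolist()));print(q)
a=[[253.8, 176.9], [254.0, 164.5], [345.0, 178.2], [345.2, 165.8]];c=[[393.8, 176.7], [394.0, 164.2], [487.0, 178.3], [487.2, 165.8]]
for i in range(4):print(tri([(p1,a[i]),(p2,c[i]),(p6,q[i])]))
# rim near edge of bay in w6: (247,81) (380,81)
for u,v in(((223/2.3+158.7,163/2.3+124.7),(246,81)),((429/2.3+158.7,165/2.3+124.7),(380.5,82))):print('bay',tri([(p1,u),(p6,v)]))
```

```text
[[237.  36.]
 [237.  59.]
 [388.  36.]
 [388.  59.]]
(array([484.78720991, 147.23145939,  90.22734863]), [np.float64(2.8699419836161137), np.float64(3.566623416940972), np.float64(5.559886980234442)])
(array([477.69037275, 147.91350974, 110.89500807]), [np.float64(3.038242217207172), np.float64(3.767206741404167), np.float64(4.628011383983908)])
(array([485.65615555, 222.1155818 ,  90.55103572]), [np.float64(3.334183864860269), np.float64(3.9103688203365854), np.float64(5.469965857890721)])
(array([477.77976386, 216.4721723 , 114.69889587]), [np.float64(2.411883821013681), np.float64(3.6986058967318987), np.float64(4.2320178966054804)])
bay (array([503.80198883, 146.24472746,  84.65843509]), [np.float64(0.15151337194016457), np.float64(0.15151337194015843)])
bay (array([503.46610655, 220.76109236,  88.91272392]), [np.float64(0.009144679807925216), np.float64(0.009144679808043907)])
```

Call:
{"op": "servo_tool", "data": {
  "plan": [
    [0,0,-1,0,0,0],
    [0,0.04,-2,0,0,0],
    [-0.1,0,-2,0,0,0],
    [0,0,-0.8,0,0,0],
    [0,0,0,0,0,0],
    [0,0,0,0,0,0]
  ]
}}

```text
t: 9.9
eef_pos: [556.3, 182.9, 150.4]
eef_rot: [179.6, 29.0, 179.2]
ft_force: [-0.8, 0.8, -1.5]
width: 0.173
```

```bash
cat > tip.py <<'E'
from h import *
s=ctrl.get_state();M=R.from_euler('xyz',s['eef_rot'],degrees=True).as_matrix()
print(s['t'],'tip',(s['eef_pos']+M@[72.3,.6,8]).round(2),'back',(s['eef_pos']+M@[-65.7,.6,8]).round(1),'tilt',np.degrees(np.arcsin(-M[2,0])).round(2),s['ft_force'].round(1),s['torque'].round(2))
E
python3 tip.py
```

```text
9.9 tip [497.01 184.32 108.35] back [617.7 182.7 175.3] tilt 29.04 [-0.8  0.8 -1.5] [-0.02  0.47 -0.01]
```

Call:
{"op": "servo_tool", "data": {
  "plan": [
    [-0.25,0,-0.5,0,0,0],
    [0,0,-0.5,0,0,0],
    [0,0,-0.3,0,0,0],
    [0,0,0,0,0,0],
    [0,0,0,0,0,0]
  ]
}}

```text
t: 10.4
eef_pos: [553.2, 182.8, 136.8]
eef_rot: [179.6, 29.0, 179.2]
ft_force: [0.4, 0.1, -2.1]
width: 0.17
```

```bash
python3 tip.py
```

```text
10.4 tip [493.87 184.26  94.75] back [614.6 182.6 161.6] tilt 28.99 [ 0.4  0.1 -2.1] [0.01 0.46 0.01]
```

Call:
{"op": "servo_tool", "data": {
  "plan": [
    [0,0,-0.1,0,0,0],
    [0,0,-0.1,0,0,0],
    [0,0,-0.1,0,0,0],
    [0,0,-0.1,0,0,0]
  ]
}}

```text
t: 10.8
eef_pos: [553.2, 182.8, 132.7]
eef_rot: [179.6, 29.0, 179.2]
ft_force: [-0.6, -0.2, -2.8]
width: 0.17
```

```bash
python3 tip.py
```

```text
10.8 tip [493.87 184.23  90.69] back [614.6 182.6 157.6] tilt 28.99 [-0.6 -0.2 -2.8] [-0.05  0.44  0.  ]
```

Call:
{"op": "servo_tool", "data": {
  "plan": [
    [0,0,-0.1,0,0,0],
    [0,0,-0.1,0,0,0],
    [0,0,-0.1,0,0,0]
  ]
}}

```text
t: 11.1
eef_pos: [553.2, 182.8, 129.7]
eef_rot: [179.6, 29.0, 179.2]
ft_force: [-1.0, -0.1, -2.6]
width: 0.166
```

Call:
{"op": "servo_tool", "data": {
  "plan": [
    [0,0,-0.1,0,0,0],
    [0,0,-0.1,0,0,0]
  ]
}}

```text
t: 11.3
eef_pos: [553.2, 182.8, 127.7]
eef_rot: [179.6, 29.0, 179.2]
ft_force: [-0.4, 0.7, -2.2]
width: 0.167
```

```bash
python3 tip.py
```

```text
11.3 tip [493.88 184.23  85.67] back [614.6 182.6 152.6] tilt 28.99 [-0.4  0.7 -2.2] [ 0.02  0.43 -0.03]
```

Call:
{"op": "servo_tool", "data": {
  "plan": [
    [0,0,-0.1,0,0,0],
    [0,0,-0.1,0,0,0]
  ]
}}

```text
t: 11.5
eef_pos: [553.6, 182.8, 126.4]
eef_rot: [179.6, 29.0, 179.2]
ft_force: [-0.9, 0.5, 2.1]
width: 0.168
```

Call:
{"op": "servo_tool", "data": {
  "plan": [
    [0,0,-0.1,0,0,0],
    [0,0,-0.05,0,0,0]
  ]
}}

```text
t: 11.7
eef_pos: [554.0, 182.9, 125.9]
eef_rot: [179.6, 29.1, 179.2]
ft_force: [-4.7, -1.1, 7.7]
width: 0.168
```

```bash
python3 tip.py
```

```text
11.7 tip [494.67 184.36  83.81] back [615.3 182.7 150.9] tilt 29.08 [-4.7 -1.1  7.7] [-0.29  1.07 -0.01]
```

Contact with the sill came at tip z of about 84, so the rim is near 84 mm, as the cameras showed. I'll ease up slightly and slide into the slot.

Call:
{"op": "servo_tool", "data": {
  "plan": [
    [0,0,0.2,0,0,0],
    [-0.2,0,0,0,0,0],
    [-0.2,0,0,0,0,0],
    [-0.2,0,0,0,0,0],
    [-0.2,0,0,0,0,0]
  ]
}}

```text
t: 12.2
eef_pos: [545.5, 182.9, 126.7]
eef_rot: [179.6, 29.1, 179.2]
ft_force: [1.7, -0.2, -0.0]
width: 0.17
```

```bash
python3 tip.py
```

```text
12.2 tip [486.17 184.32  84.63] back [606.8 182.7 151.7] tilt 29.06 [ 1.7 -0.2 -0. ] [0.02 0.1  0.01]
```

Call:
{"op": "servo_tool", "data": {
  "plan": [
    [-0.1,0,0,0,0,0],
    [-0.1,0,0,0,0,0],
    [-0.1,0,0,0,0,0],
    [-0.1,0,0,0,0,0]
  ]
}}

```text
t: 12.6
eef_pos: [541.5, 182.8, 126.7]
eef_rot: [179.6, 29.0, 179.2]
ft_force: [2.2, 0.1, 2.0]
width: 0.168
```

```bash
python3 tip.py
```

```text
12.6 tip [482.13 184.29  84.6 ] back [602.8 182.7 151.6] tilt 29.04 [2.2 0.1 2. ] [-0.01 -0.02  0.04]
```

Call:
{"op": "servo_tool", "data": {
  "plan": [
    [-0.1,0,0,0,0,0],
    [-0.1,0,0,0,0,0]
  ]
}}

```text
t: 12.8
eef_pos: [539.4, 182.8, 126.6]
eef_rot: [179.6, 29.0, 179.2]
ft_force: [1.8, 0.8, 2.2]
width: 0.172
```

```bash
python3 tip.py
```

```text
12.8 tip [480.09 184.3   84.55] back [600.7 182.7 151.5] tilt 29.03 [1.8 0.8 2.2] [-0.08 -0.05  0.05]
```

Call:
{"op": "servo_tool", "data": {
  "plan": [
    [-0.1,0,0,0,0,0],
    [-0.05,0,0,0,0,0]
  ]
}}

```text
t: 13.0
eef_pos: [537.9, 182.8, 126.6]
eef_rot: [179.6, 29.0, 179.2]
ft_force: [2.8, 1.1, 1.1]
width: 0.167
```

```bash
python3 tip.py
```

```text
13.0 tip [478.57 184.29  84.54] back [599.2 182.7 151.5] tilt 29.03 [2.8 1.1 1.1] [-0.03 -0.04  0.03]
```

Call:
{"op": "servo_tool", "data": {
  "plan": [
    [-0.1,0,0,0,0,0]
  ]
}}

```text
t: 13.1
eef_pos: [536.9, 182.8, 126.6]
eef_rot: [179.6, 29.0, 179.2]
ft_force: [3.7, 0.3, 2.8]
width: 0.166
```

```bash
python3 tip.py
```

```text
13.1 tip [477.61 184.28  84.53] back [598.3 182.7 151.5] tilt 29.03 [3.7 0.3 2.8] [-0.07 -0.38 -0.  ]
```

Call:
{"op": "servo_tool", "data": {
  "plan": [
    [-0.05,0,0,0,0,0],
    [0,0,0,0,0,0]
  ]
}}

```text
t: 13.3
eef_pos: [536.7, 182.8, 126.9]
eef_rot: [179.6, 29.1, 179.2]
ft_force: [4.4, -0.2, 0.8]
width: 0.164
```

```bash
python3 tip.py
```

```text
13.3 tip [477.46 184.27  84.72] back [598.  182.6 151.8] tilt 29.08 [ 4.4 -0.2  0.8] [-0.08 -0.5  -0.06]
```

Call:
{"op": "servo_tool", "data": {
  "plan": [
    [-0.05,0,0,0,0,0],
    [0,0,0,0,0,0]
  ]
}}

```text
t: 13.5
eef_pos: [536.5, 182.8, 127.0]
eef_rot: [179.6, 29.1, 179.2]
ft_force: [5.9, -0.3, 0.0]
width: 0.165
```

```bash
python3 tip.py
```

```text
13.5 tip [477.27 184.27  84.82] back [597.8 182.6 152. ] tilt 29.12 [ 5.9 -0.3  0. ] [-0.07 -0.79 -0.05]
```

The x motion has stalled while force rises: commanded −0.5 mm, moved −0.2 mm. That indicates the back wall. A quick look to confirm.

```bash
python3 shot.py w7; python3 -c "
import cv2;cv2.imwrite('pics/w7c.png',cv2.resize(cv2.imread('pics/w7.png')[60:300,170:460],None,fx=2.4,fy=2.4,interpolation=2))"
```

```text
13.5 [536.51853434 182.81588074 126.99743932] [179.60715347  29.12465029 179.22673654] [397.04943689 184.94717074 212.4521232 ] 0.13518690628173985
```

View pics/w7c.png

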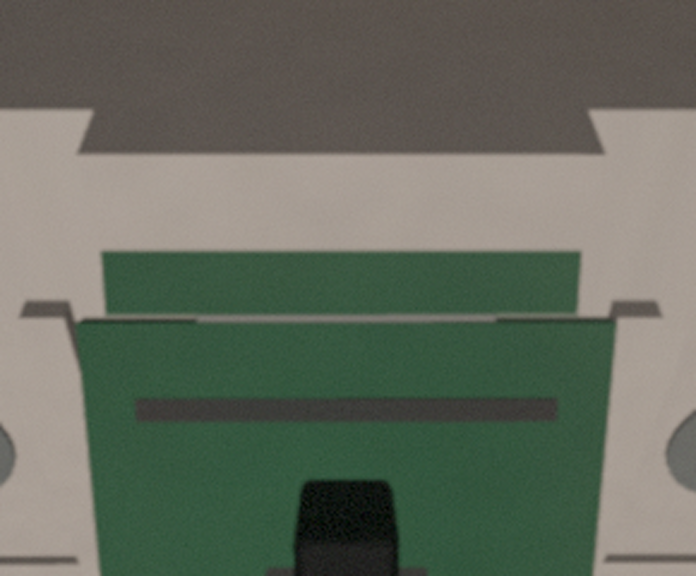

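The tongue is fully under the ledge and centred within about 1 mm. Next I compute the swing about the tongue tip.

Run:
```python
import numpy as np
a=29.1;L=np.hypot(72.3,8);o=np.degrees(np.arctan2(8,72.3))
f=lambda t:L*np.array([np.cos(np.radians(t+o)),np.sin(np.radians(t+o))])
for t in np.arange(29.1,1,-2.0): print(t.round(1),((f(t-2)-f(t))/10).round(3),'back h',(138*np.sin(np.radians(t-2))).round(1))
```

```text
29.1 [ 0.143 -0.209] back h 62.9
27.1 [ 0.136 -0.214] back h 58.5
25.1 [ 0.129 -0.219] back h 54.1
23.1 [ 0.121 -0.223] back h 49.7
21.1 [ 0.113 -0.227] back h 45.2
19.1 [ 0.105 -0.231] back h 40.6
17.1 [ 0.097 -0.235] back h 35.9
15.1 [ 0.089 -0.238] back h 31.3
13.1 [ 0.08  -0.241] back h 26.6
11.1 [ 0.072 -0.244] back h 21.8
9.1 [ 0.063 -0.246] back h 17.1
7.1 [ 0.055 -0.248] back h 12.3
5.1 [ 0.046 -0.25 ] back h 7.5
3.1 [ 0.037 -0.251] back h 2.6
1.1 [ 0.028 -0.252] back h -2.2
```

Call:
{"op": "servo_tool", "data": {
  "plan": [
    [0.143,0,-0.209,0,0.0349,0],
    [0.136,0,-0.214,0,0.0349,0],
    [0.129,0,-0.219,0,0.0349,0]
  ]
}}

```text
t: 13.85
eef_pos: [540.5, 182.8, 120.4]
eef_rot: [179.7, 23.0, 179.3]
ft_force: [4.7, -0.2, 1.5]
width: 0.168
```

```bash
python3 tip.py
```

```text
13.85 tip [477.08 184.27  84.82] back [604.1 182.6 138.8] tilt 23.02 [ 4.7 -0.2  1.5] [-0.15 -0.6   0.  ]
```

Call:
{"op": "servo_tool", "data": {
  "plan": [
    [0.121,0,-0.223,0,0.0349,0],
    [0.113,0,-0.227,0,0.0349,0],
    [0.105,0,-0.231,0,0.0349,0]
  ]
}}

```text
t: 14.15
eef_pos: [543.7, 182.9, 113.6]
eef_rot: [179.8, 17.0, 179.3]
ft_force: [3.7, -0.2, 2.4]
width: 0.167
```

```bash
python3 tip.py
```

```text
14.15 tip [476.88 184.34  84.81] back [608.9 182.7 125.1] tilt 16.96 [ 3.7 -0.2  2.4] [-0.06 -0.26  0.09]
```

Smooth, and the forces are low. Continuing.

Call:
{"op": "servo_tool", "data": {
  "plan": [
    [0.097,0,-0.235,0,0.0349,0],
    [0.089,0,-0.238,0,0.0349,0]
  ]
}}

```text
t: 14.35
eef_pos: [545.5, 182.9, 108.9]
eef_rot: [179.8, 13.0, 179.3]
ft_force: [3.5, -0.7, 3.1]
width: 0.167
```

```bash
python3 tip.py
```

```text
14.35 tip [476.87 184.32  84.85] back [611.3 182.7 115.8] tilt 12.96 [ 3.5 -0.7  3.1] [-0.01 -0.23  0.06]
```

Call:
{"op": "servo_tool", "data": {
  "plan": [
    [0.08,0,-0.241,0,0.0349,0],
    [0,0,0,0,0,0]
  ]
}}

```text
t: 14.55
eef_pos: [546.5, 182.8, 106.3]
eef_rot: [179.9, 11.0, 179.3]
ft_force: [1.8, -0.8, 5.2]
width: 0.168
```

```bash
python3 tip.py
```

```text
14.55 tip [477.08 184.29  84.69] back [612.5 182.6 111. ] tilt 10.97 [ 1.8 -0.8  5.2] [-0.05 -0.07  0.07]
```

Call:
{"op": "servo_tool", "data": {
  "plan": [
    [0.036,0,-0.122,0,0.0175,0],
    [0.036,0,-0.122,0,0.0175,0],
    [0,0,0,0,0,0]
  ]
}}

```text
t: 14.85
eef_pos: [547.0, 182.8, 104.0]
eef_rot: [179.9, 9.0, 179.3]
ft_force: [3.3, -0.7, 6.0]
width: 0.166
```

```bash
python3 tip.py
```

```text
14.85 tip [476.9  184.3   84.75] back [613.2 182.6 106.4] tilt 9.02 [ 3.3 -0.7  6. ] [-0.05 -0.13  0.01]
```

Call:
{"op": "servo_tool", "data": {
  "plan": [
    [0.032,0,-0.123,0,0.0175,0],
    [0,0,0,0,0,0]
  ]
}}

```text
t: 15.05
eef_pos: [547.1, 182.9, 102.7]
eef_rot: [179.9, 8.0, 179.3]
ft_force: [2.6, -0.2, 6.2]
width: 0.169
```

```bash
python3 tip.py
```

```text
15.05 tip [476.68 184.35  84.74] back [613.3 182.7 104. ] tilt 8.0 [ 2.6 -0.2  6.2] [-0.03 -0.06 -0.03]
```

Call:
{"op": "servo_tool", "data": {
  "plan": [
    [0.03,0,-0.123,0,0.0175,0],
    [0,0,0,0,0,0]
  ]
}}

```text
t: 15.25
eef_pos: [547.3, 182.9, 101.7]
eef_rot: [179.9, 7.0, 179.3]
ft_force: [1.3, -0.7, 6.3]
width: 0.169
```

```bash
python3 tip.py
```

```text
15.25 tip [476.52 184.36  84.97] back [613.5 182.7 101.7] tilt 6.98 [ 1.3 -0.7  6.3] [-0.07  0.08 -0.05]
```

Call:
{"op": "servo_tool", "data": {
  "plan": [
    [0.028,0,-0.124,0,0.0175,0],
    [0,0,0,0,0,0]
  ]
}}

```text
t: 15.45
eef_pos: [547.3, 182.9, 100.7]
eef_rot: [179.9, 5.9, 179.3]
ft_force: [-0.6, -0.5, 9.7]
width: 0.171
```

```bash
python3 tip.py; python3 shot.py w8
```

```text
15.45 tip [476.21 184.38  85.25] back [613.5 182.8  99.5] tilt 5.94 [-0.6 -0.5  9.7] [-0.14  0.19  0.04]
15.45 [547.28720979 182.94012988 100.67917746] [179.92817691   5.93548552 179.32820077] [452.88956298 185.08896763 233.79158551] 0.5656554923987422
```

View pics/w8.png

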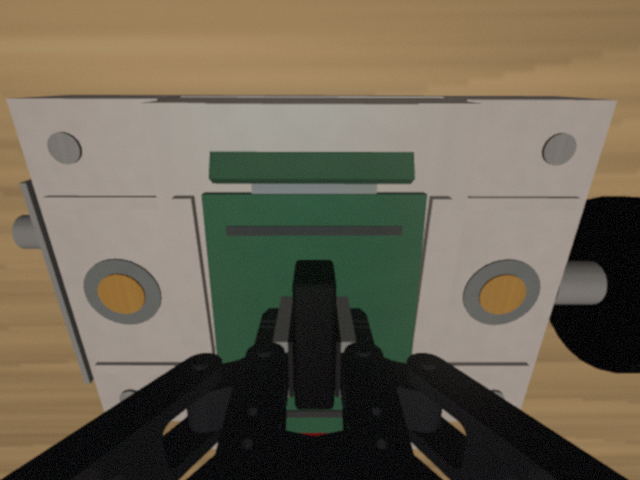

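The catch is now felt: 10 N at a back-edge height of about 15 mm, with a sliver of red at (315,433). I'll release here, back off upward, and press with closed fingertips on the bare plate.

Call:
{"op": "servo_tool", "data": {
  "plan": [
    [0,0,0,0,0,0],
    [0,0,0,0,0,0],
    [0,0,0,0,0,0],
    [0,0,0,0,0,0]
  ],
  "fingers": 4.5
}}

```text
t: 15.9
eef_pos: [546.6, 182.7, 98.7]
eef_rot: [180.0, 5.9, 179.3]
ft_force: [-0.1, 1.1, 0.7]
width: 0.529
```

Call:
{"op": "servo_tool", "data": {
  "plan": [
    [0,0,0.5,0,0,0],
    [0,0,1.5,0,0,0],
    [0,0,2,0,0,0],
    [0,0,2,0,0.05,0],
    [0,0,2,0,0.053,0],
    [0,0,0,0,0,0],
    [0,0,0,0,0,0]
  ]
}}

```text
t: 16.6
eef_pos: [548.1, 182.8, 180.7]
eef_rot: [180.0, 0.2, 179.3]
ft_force: [0.7, -0.6, -0.8]
width: 0.525
```

```bash
python3 shot.py w9
```

```text
16.6 [548.05120781 182.84456993 180.68618929] [179.97870471   0.22410048 179.31694575] [467.40864205 184.96665495 322.42775605] 2.7192040829663973
```

View pics/w9.png

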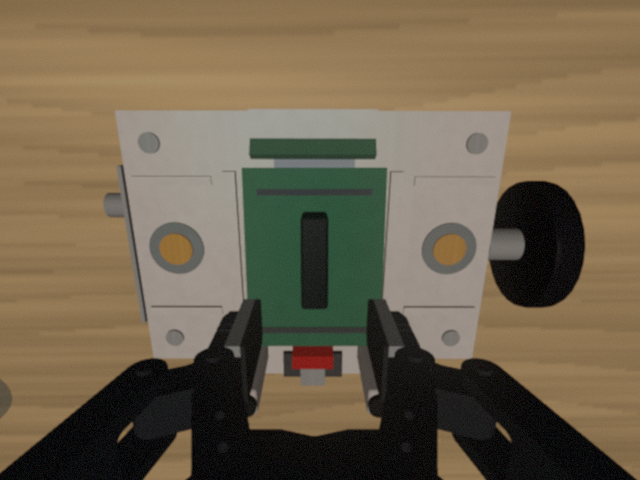

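The cover rests centred with its back edge at row 345 against the red catch at (313,357). I'll close the fingers and move over the bare plate.

Call:
{"op": "servo_tool", "data": {
  "plan": [
    [1.5,0,0,0,0,0],
    [1.6,0,0,0,0,0],
    [1.6,0,0,0,0,0],
    [0,0,0,0,0,0],
    [0,0,-1.5,0,0,0],
    [0,0,-2,0,0,0],
    [0,0,-2,0,0,0],
    [0,0,-1,0,0,0],
    [0,0,0,0,0,0],
    [0,0,0,0,0,0]
  ],
  "fingers": 0
}}

```text
t: 17.65
eef_pos: [594.1, 182.9, 114.7]
eef_rot: [-180.0, 0.1, 179.3]
ft_force: [0.0, -0.6, -0.1]
width: -0.001
```

Call:
{"op": "servo_tool", "data": {
  "plan": [
    [0,0,-0.3,0,0,0],
    [0,0,-0.3,0,0,0],
    [0,0,-0.3,0,0,0]
  ]
}}

```text
t: 17.95
eef_pos: [594.9, 182.9, 106.4]
eef_rot: [180.0, 0.2, 179.3]
ft_force: [0.7, -0.7, 0.4]
width: -0.002
```

Call:
{"op": "servo_tool", "data": {
  "plan": [
    [0,0,-0.2,0,0,0],
    [0,0,-0.2,0,0,0]
  ]
}}

```text
t: 18.15
eef_pos: [594.7, 182.8, 102.3]
eef_rot: [180.0, 0.1, 179.3]
ft_force: [-2.8, -0.3, 5.7]
width: -0.001
```

Call:
{"op": "servo_tool", "data": {
  "plan": [
    [0,0,-0.15,0,0,0],
    [0,0,-0.15,0,0,0]
  ]
}}

```text
t: 18.35
eef_pos: [594.9, 182.9, 100.1]
eef_rot: [180.0, 0.1, 179.3]
ft_force: [-2.9, -0.4, 6.9]
width: -0.002
```

Call:
{"op": "servo_tool", "data": {
  "plan": [
    [0,0,-0.15,0,0,0],
    [0,0,-0.15,0,0,0]
  ]
}}

```text
t: 18.55
eef_pos: [595.3, 183.0, 97.2]
eef_rot: [180.0, 0.2, 179.3]
ft_force: [0.0, 0.6, -0.6]
width: 0.002
```

Call:
{"op": "servo_tool", "data": {
  "plan": [
    [0,0,-0.15,0,0,0],
    [0,0,-0.15,0,0,0]
  ]
}}

```text
t: 18.75
eef_pos: [595.1, 182.7, 93.0]
eef_rot: [-180.0, 0.2, 179.3]
ft_force: [1.4, -0.1, 1.8]
width: 0.002
```

Call:
{"op": "servo_tool", "data": {
  "plan": [
    [0,0,-0.15,0,0,0],
    [0,0,-0.15,0,0,0]
  ]
}}

```text
t: 18.95
eef_pos: [594.6, 182.8, 90.6]
eef_rot: [-180.0, 0.1, 179.3]
ft_force: [-2.9, -0.7, 12.9]
width: 0.001
```

```bash
python3 shot.py w10
```

```text
18.95 [594.62676747 182.79395718  90.64554422] [-1.79994709e+02  6.86856988e-02  1.79323389e+02] [514.38681797 184.95244365 232.61112784] 0.288328484850594
```

View pics/w10.png

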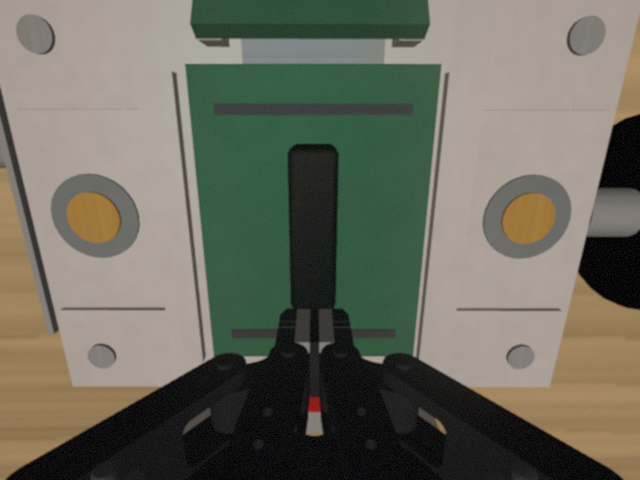

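Contact at 12.9 N near the seated height: TCP z is 90.6 against about 89 expected. I'll press a little more.

Call:
{"op": "servo_tool", "data": {
  "plan": [
    [0,0,-0.1,0,0,0],
    [0,0,0,0,0,0]
  ]
}}

```text
t: 19.2
eef_pos: [594.7, 182.8, 90.7]
eef_rot: [-180.0, 0.1, 179.3]
ft_force: [-3.7, -0.8, 10.2]
width: 0.001
```

Call:
{"op": "servo_tool", "data": {
  "plan": [
    [0,0,-0.1,0,0,0],
    [0,0,0,0,0,0]
  ]
}}

```text
t: 19.4
eef_pos: [594.7, 182.8, 90.7]
eef_rot: [-180.0, 0.1, 179.3]
ft_force: [-6.5, -2.9, 14.8]
width: -0.002
```

Call:
{"op": "servo_tool", "data": {
  "plan": [
    [0,0,-0.15,0,0,0],
    [0,0,0,0,0,0]
  ]
}}

```text
t: 19.6
eef_pos: [594.7, 182.8, 90.6]
eef_rot: [-180.0, 0.0, 179.3]
ft_force: [-10.0, -2.6, 21.1]
width: 0.001
```

Call:
{"op": "servo_tool", "data": {
  "plan": [
    [0,0,-0.1,0,0,0],
    [0,0,0,0,0,0]
  ]
}}

```text
t: 19.8
eef_pos: [594.7, 182.8, 90.6]
eef_rot: [-180.0, 0.0, 179.3]
ft_force: [-12.6, -2.5, 25.1]
width: 0.003
```

It's solid at 25 N with no further travel. Lifting off to look.

Call:
{"op": "servo_tool", "data": {
  "plan": [
    [0,0,0.8,0,0,0],
    [0,0,2,0,0,0],
    [0,0,3,0,0,0],
    [0,0,3.5,0,0,0],
    [-1.5,0,1,0,0,0],
    [-2.5,0,0,0,0,0],
    [0,0,0,0,0,0],
    [0,0,0,0,0,0]
  ]
}}

```text
t: 20.6
eef_pos: [553.9, 182.8, 187.4]
eef_rot: [-180.0, 0.0, 179.3]
ft_force: [-1.2, -0.3, -0.1]
width: -0.0
```

```bash
python3 shot.py w11
python3 - <<'E'
from plant import cams
import cv2
im=cams.camera('scene');cv2.imwrite('pics/s11.png',im);cv2.imwrite('pics/s11c.png',cv2.resize(im[180:330,370:590],None,fx=3.5,fy=3.5,interpolation=2))
E
```

```text
20.6 [553.87078387 182.80430314 187.39803559] [-1.79991486e+02  1.46855597e-02  1.79340519e+02] [473.74856642 184.96518032 329.45272167] 1.280569600710931
```

View pics/w11.png

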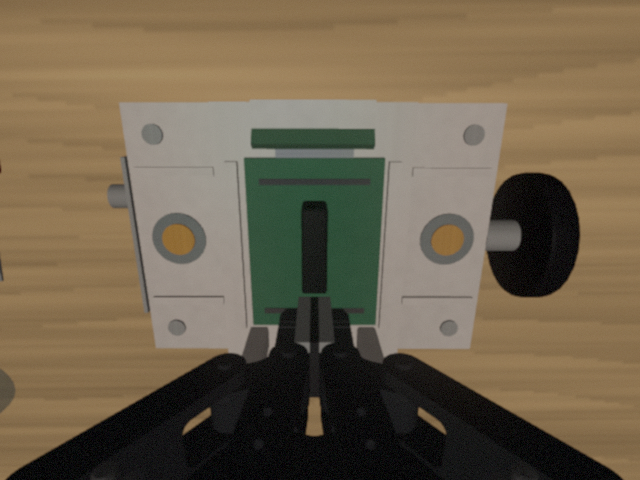

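View pics/s11c.png

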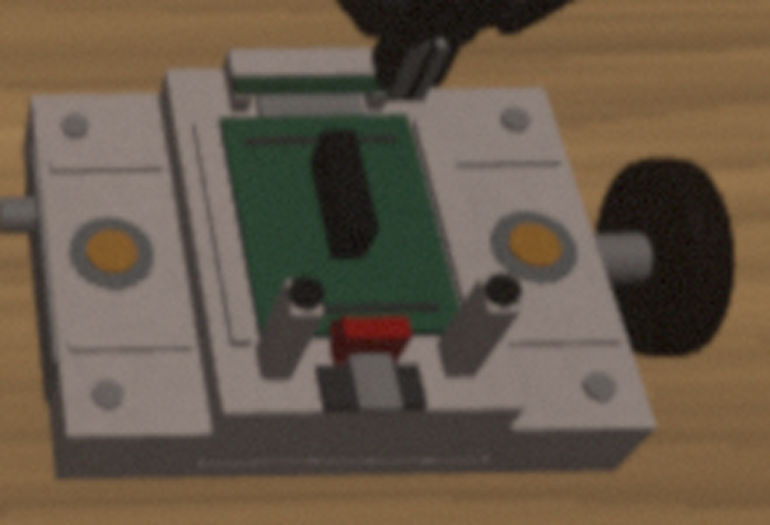

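The cover looks flat and flush, with the red catch over the back edge. I'll move back for an unobstructed view of the catch and measure it.

Call:
{"op": "servo_tool", "data": {
  "plan": [
    [-1.5,0,1.5,0,0,0],
    [-2,0,2,0,0,0],
    [-1.5,0,2,0,0,0],
    [0,0,0,0,0,0],
    [0,0,0,0,0,0]
  ],
  "fingers": 8.5
}}

```text
t: 21.2
eef_pos: [505.2, 182.8, 243.2]
eef_rot: [180.0, 0.1, 179.3]
ft_force: [-0.2, 0.3, 0.3]
width: 0.843
```

```bash
python3 shot.py w12; python3 c.py w12,310,270
python3 - <<'E'
from h import *
im=cams.camera('scene')
cv2.imwrite('pics/w12c.png',cv2.resize(cv2.imread('pics/w12.png')[130:370,180:460],None,fx=2.5,fy=2.5,interpolation=2))
import pickle
def red(im,box):
    x0,y0,x1,y1=box;s=im[y0:y1,x0:x1].astype(int);m=(s[...,2]>90)&(s[...,1]<60)&(s[...,0]<60);y,x=np.nonzero(m);return len(x),x.mean()+x0,y.mean()+y0,y.min()+y0,y.max()+y0
b=(450,250,500,300)
for n in ('scene0','s6','s11'):print(n,red(cv2.imread(f'pics/{n}.png'),b))
print(red(im,b))
E
```

```text
21.2 [505.15154827 182.77795274 243.1644524 ] [1.79996213e+02 1.29149970e-01 1.79320447e+02] [424.75946472 184.93747848 385.06433443] 1.4159046507063424
w12 [[368.0, 213.0], [362.0, 338.0], [268.0, 338.0], [261.0, 213.0]] [314.87536657 280.2983871 ] ((314.5, 280.5), (71.0, 19.0), 90.0)
[[515.9, 240.6], [667.3, 238.5], [666.0, 127.3], [514.6, 127.7]] [591.  183.5   5. ] [np.float64(112.9), np.float64(151.4), np.float64(111.1), np.float64(151.4)] [np.float64(89.31), np.float64(-0.79), np.float64(-90.68), np.float64(179.88)]
rib [[542.1, 174.2], [542.3, 193.4], [623.0, 193.1], [622.8, 172.6]] [582.5 183.3  31. ]
214 175
scene0 (89, np.float64(477.40449438202245), np.float64(273.0112359550562), np.int64(271), np.int64(275))
s6 (102, np.float64(477.0), np.float64(273.20588235294116), np.int64(270), np.int64(276))
s11 (91, np.float64(477.1978021978022), np.float64(273.010989010989), np.int64(271), np.int64(275))
(91, np.float64(477.1978021978022), np.float64(273.010989010989), np.int64(271), np.int64(275))
```

View pics/w12c.png

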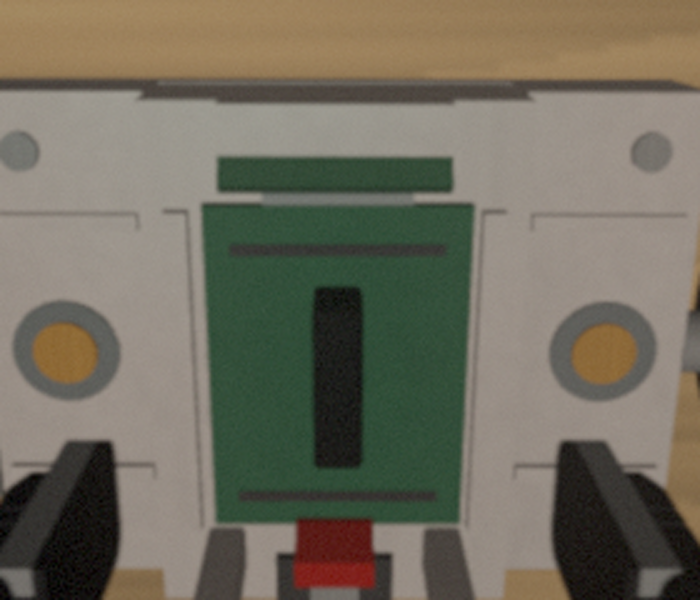

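Run:
```python
from c import *
_,p,q,*_=feats('w12',(310,270))
Q=np.array([onz(p,x,89.5) for x in q]);print(Q.round(1).tolist(),'tip x',Q[[0,3],0].mean()-18-.5)
a=cv2.imread('pics/scene0.png').astype(int);b=cams.camera('scene').astype(int)
for n,(x0,y0,x1,y1) in dict(jar=(215,335,275,400),pul=(115,335,180,395),drv=(280,200,312,305)).items():print(n,abs(a-b)[y0:y1,x0:x1].mean())
print(ctrl.get_state()['t'])
```

```text
[[495.7, 228.2, 89.5], [613.4, 226.6, 89.5], [612.4, 140.1, 89.5], [494.6, 140.4, 89.5]] tip x 476.634220324395
jar 3.2384615384615385
pul 3.0722222222222224
drv 3.270238095238095
21.35
```

The checks agree: the tip is about 1 mm from the wall estimate, the catch is back at its starting pixels, the cover is square, and the bystanders haven't moved. Handing in.

```bash
python3 -c "
from plant import ctrl
print(ctrl.job_done())"
```

```text
the job is handed in; nothing more can be done
None
```

I put the smaller green cover back on the bay and handed the job in after about 21 s. The catch is over its back edge and the gripper is open and clear of everything. `job_done` reports no verdict, so the results below are my own measurements.

**How it went**
- I gripped the cover by its rib, tilted it 29° and lowered it until it touched the sill, which put the rim at about 84 mm.
- I slid the tongue in until it met the slot's back wall, at about 6 N. While tilted at 29°, the tongue tip was about 2 mm from the wall.
- I swung the back edge down onto the catch, let go, and pressed the bare plate with closed fingertips. The catch gave way at about 7 N; I then pressed to 25 N vertically (about 28 N in all) and nothing moved further.

**Last checks**
- **Catch:** its centre is within 0.2 px of where it started in the scene image, so it has sprung out over the cover's back edge.
- **Cover:** it looks flat and flush with the rails, and its back edge is about 85.6 mm above the bench (limit 90.5 mm). It is square to the machine within about 0.2°.
- **Tongue:** the tip measures about 1 mm from the back wall.
- **Jar, pulley and screwdriver:** the image patches around them changed only by noise.

**Where measurements disagreed**
- The rim height came out at 82 to 87 mm from the cameras, 84 mm by first touch, and 85.6 mm from the seated cover.
- The cover measured about 117 x 86 mm in the images, against the stated 120 x 90 mm. I put this down to blurred edges.
- One triangulation of the green strip on the ledge was invalid because its corners were mismatched, so I ignored it.

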